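# Eject a resin cast with a rocker and set it in its display base

## Robot

A 6-joint arm with a two-finger parallel gripper is mounted at the origin on the work surface. World frame = base frame: x ahead of the robot, y to its left, z up, the work surface at z = 0. Lengths are in m, angles in degrees, forces in N, time in s.
With the tool pointing down it reaches from about 0.25 to 0.725 m from the base axis. Payload 9.7 kg.
Tool frame: the origin (TCP) lies midway between the tips of the shut fingers; the grasp point (between the pads) lies 19 mm behind it; z points along the fingers, y is the line along which they close (so a half turn about z gives the same grasp; the last joint's range is limited). The gripper opens to 85 mm and grips with 20 to 120 N. Pads are 22 mm wide; open, the fingers measure 114 mm over their backs; the gripper's body (76 mm by 85 mm) begins 54 mm behind the grasp point. The pads swing forward as they close: fully open they stand 13 mm farther back than shut.
Start: joints at [74.771, 4.979, 10.078, 95.1, 0, 90], TCP at [0.144, 0.531, 0.231] pointing down, gripper open.
Joint ranges: [-179.16, 179.16], [-48.56, 103.87], [-65.8, 70.77], [-126.05, 130.52], [-82.76, 87.17], [-180, 180]. Speed limits (degrees/s): [127.2, 127.2, 147.25, 180, 180, 180].

## Interface

Orientations are given as [roll, pitch, yaw] about the fixed x, y, z axes, in that order (R = Rz(yaw) Ry(pitch) Rx(roll)).
In Python, from workcell import readout, eyes, ctrl gives the robot as it stands.
- The arm moves only by the tool apply_moves, never from a script. Its argument "motion" is a list of rows, each an object with "dp": the shift along the tool's x, y, z in mm, a list of three; "twist": the turn, a rotation vector about the tool's x, y, z in degrees, a list of three; "claw": the finger opening in mm, from 0 to 85.4. A call has exactly 8 rows; each row is the pose to reach, as a shift and turn from the pose commanded when the call began, along the tool's axes at that moment; what a row does not reach only later rows make up. A row lasts 1/8 s, in which the tool goes at most 62.5 mm and 10.7 degrees, less where a joint would pass 70% of its speed; a pose out of reach is approached as far as the arm can. A call with a gripper value outside its range is refused whole. The fingers move at their own pace and stop on an object; "newtons" is the grip in N (left out, the last holds). Time passes only in rows, so rows that repeat a pose let the fingers close, or fill a call up. It gives the time, the measured TCP pose, the force, the opening and the grip force at its end, in the units of the state.
- readout.state(): the state, without advancing time (a new reading comes with each control period).
- eyes.read_camera(name): name is "scene" or "top"; returns (picture, depth): 384x512x3 uint8, blue, green, red; 384x512 float32, m along the optical axis (not along the pixel's ray), 0 where there is no reading.
- eyes.camera_info(name): a dict with "vfov" (degrees; the focal length in pixels is half the picture's height over the tangent of half this angle, whatever the lens; pixels are square), "cx", "cy" (the principal point, pixels), "world_from_camera" (4x4, takes a point from camera to world coordinates). Camera axes: x right, y down, z forward; pixel columns grow to the right and rows downward; lengths in m; the calibration is good to about 2 mm. A picture is of the moment at which its call begins. camera_info takes no time and is no camera call.
- ctrl.sign_off(): hands the job in; it is judged then, once.
The state is a dict: "time_s": time; "q": joint angles; "qd": joint speeds; "tau": joint torques, N m; "ee_pos": TCP position; "eef_rot": TCP orientation; "force": force on the tool from outside, world axes, zero at the start; "ft_torque": the same for the moment, N m; "width": finger opening in m; "grasp_force": force on a finger pad.
Only numpy, scipy, OpenCV 4.12 (cv2) and the standard library are available. Lean on these libraries where they do the work, as an engineer would, in place of code of your own. Each camera call takes 0.05 s, during which the arm holds its last target. There are 200 camera calls.

## Task

Get the teal resin paperweight out of its white mould: press the red pad of the rocker under the mould gently down until it is firmly against its rubber wedge, and keep it pressed there steadily for about two seconds, without leaning hard on it. Then take the raised paperweight by its rim and set it gently, starfish side up, fully down and flat in the round recess of the wooden display base, and let go. Leave the other things on the table where they are.

Things in the scene. Friction and masses are not known exactly. Their poses are not given: they have to be found in the camera images.
- press: Demoulding press fixed to the table: aluminium base plate 310 x 120 x 8 mm; two blue cheeks, 60 mm high, carry the rocker's pivot; a white silicone mould block stands at one end. Origin on the table under the pivot; x points from the red pad's end to the mould's end, z up.
- mould_mouth (a point): Centre of the mouth of the mould's pocket, on the mould's top face, 78 mm above the table, 100 mm from the pivot along the press's x. The mould is 90 x 90 mm; the pocket is a round through hole 53 mm wide with a 2 mm bevel, in which the cast lies at the start.
- rocker: Steel seesaw lever, 250 x 28 x 8 mm. Origin on its pivot, 48 mm above the table; x points to the mould end, which tips up as the pad at the other end is pressed. Level at the start. At x = 100 mm a white disc, 36 mm wide, lifts the cast and tilts it with the lever. It has drag: 3 to 4 N on the pad moves it slowly; it stays where it is left. Over 25 N from the fingers is too hard.
- pad_top (a point): Centre of the red pad's top, 36 mm wide, 120 mm from the pivot, 80 mm high at the start. A loose black rubber wedge lies on the base under it as a stop; how far it has been pushed in, and so how high it stops the pad, differs each time and is not reported. The pad stops dead after 11 to 25 mm (0.09 to 0.21 rad). Firm and steady on the wedge means 6 to 20 N, for 1.5 s or more.
- cast: Teal resin disc, starfish on top, 50 mm across, 20 mm thick, about 45 g. Origin at the centre of its underside, z out of its top. Loose in the pocket, its top 2 mm below the mould's top: it can be gripped only once raised. Then it stands 8 to 19 mm proud, tilted 5 to 12 degrees about the press's y axis, along which its rim is best pinched.
- cast_top (a point): Centre of the cast's top face, 20 mm from its underside. Gripping only the upper 7 mm of the cast's side keeps the fingers off the mould, and off the display base when it is seated.
- stand: Light wooden display base, 100 x 100 x 22 mm, fixed to the table, origin at the centre of its underside, z up. In its top is a round recess 54.5 mm wide and 6 mm deep with a 2 mm bevel; the seated cast stands 14 mm above the wood. More than 30 N between cast and base is too hard.
- recess (a point): Centre of the floor of the recess in the display base, 16 mm above the table.
- cup_a: Translucent mixing cup, 44 mm wide, 85 mm tall, standing in a grey tray (110 x 110 x 14 mm, fixed). Origin at its underside. Bystander.
- cup_b: Translucent mixing cup, 44 mm wide, 70 mm tall, in the same tray. Origin at its underside. Bystander.
- bottle_hardener: Bottle with purple label, 50 mm wide, 108 mm tall. Origin at its underside. Bystander.
- bottle_resin: Bottle with teal label, 50 mm wide, 108 mm tall. Origin at its underside. Bystander.
- planter: White square planter, 75 x 75 x 75 mm, with a green succulent. Origin at its underside. Bystander.
- glue_gun: Blue glue gun lying flat, about 180 x 140 x 36 mm. Origin on the table under its barrel. Bystander.
- pen: Black marker pen lying flat, 140 mm long, 12 mm thick. Origin under its middle. Bystander.
Not all that is in view belongs to the job. Several things have the shape of the stand; the one meant has the colours described above.

How it is judged:
By the outcome, as a careful person would: the job done as asked, in the order asked, and still so for the second after the job is handed in, with the robot touching nothing.
It also fails if it takes over 64 s, if anything falls off the work surface, if the arm or the gripper's body presses on something with over 40 N, if the wrist force passes 120 N, or if a joint passes its speed limit or range.

## Working session

There is one attempt and no reset: what is moved stays moved. The work goes in short steps, Python scripts to look and compute and a tool call to move; the robot and the scene stay as the last step left them, time stands still between calls to the robot, and variables do not carry over. Pictures are saved under pics/ and viewed, at most 10 in all, crops included, and the job is handed in when it is done.

Besides the shell and the picture viewer there is one more tool, called as name(argument=value, ...), one argument or row to a line, values as JSON. apply_moves: Moves the arm, as the interface text tells. Its arguments: {"type":"object","properties":{"motion":{"type":"array","items":{"type":"object","properties":{"dp":{"type":"array","items":{"type":"number"}},"twist":{"type":"array","items":{"type":"number"}},"claw":{"type":"number"}}}},"newtons":{"type":"number"}},"required":["motion"]}

```bash
mkdir -p pics; ls
cat > h.py <<'E'
import numpy as np, cv2
from workcell import readout, eyes, ctrl
def cam(n):
    i=eyes.camera_info(n); f=192/np.tan(np.radians(i["vfov"])/2); return f,i["cx"],i["cy"],np.array(i["world_from_camera"])
def world(n,uv,d):   # pixels + depth -> world
    f,cx,cy,T=cam(n); uv=np.atleast_2d(uv).astype(float); d=np.asarray(d,float).reshape(-1)
    p=np.c_[(uv[:,0]-cx)/f*d,(uv[:,1]-cy)/f*d,d]; return p@T[:3,:3].T+T[:3,3]
def plane(n,uv,z):   # ray to plane z
    f,cx,cy,T=cam(n); uv=np.atleast_2d(uv).astype(float)
    r=np.c_[(uv[:,0]-cx)/f,(uv[:,1]-cy)/f,np.ones(len(uv))]@T[:3,:3].T
    return T[:3,3]+r*((z-T[2,3])/r[:,2])[:,None]
E
python3 - <<'E'
from h import *
print(readout.state())
for n in("scene","top"):
    b,d=eyes.read_camera(n); np.save(f"pics/{n}0.npy",b); np.save(f"pics/{n}0d.npy",d)
    print(n,{k:v for k,v in eyes.camera_info(n).items()})
    cv2.imwrite(f"pics/{n}0.png",cv2.resize(b,(768,576),interpolation=cv2.INTER_CUBIC))
E
```

```text
pics
{'time_s': 0.0, 'q': array([7.47700226e+01, 5.01037030e+00, 1.00350881e+01, 9.51007770e+01,
       3.82386681e-04, 8.99999569e+01]), 'qd': array([-0.00367028,  0.0342546 , -0.00574819,  0.02201402, -0.01603332,
        0.07614329]), 'tau': array([ 9.78157404e-04, -5.20388567e+01,  4.64802682e+01,  1.62617338e-02,
        8.89559283e-05,  1.52024313e-05]), 'ee_pos': array([0.144418  , 0.53045673, 0.23059576]), 'eef_rot': array([-1.79923941e+02, -3.82443547e-04,  1.64770065e+02]), 'force': array([ 0.47461082,  0.59403612, -0.96049678]), 'ft_torque': array([ 0.05796147, -0.04684766,  0.01981668]), 'grasp_force': 0.0, 'width': 0.08538247296926663}
scene {'vfov': 48.82669813327776, 'cx': 252.96230772007624, 'cy': 195.49077237717012, 'world_from_camera': array([[-0.03308576,  0.75699769, -0.65257937,  1.36154424],
       [ 0.99941823,  0.03046698, -0.01532853,  0.01579035],
       [ 0.00827846, -0.65270687, -0.75756532,  1.03858162],
       [ 0.        ,  0.        ,  0.        ,  1.        ]])}
top {'vfov': 42.07737680413754, 'cx': 253.6737142500501, 'cy': 193.06378864072204, 'world_from_camera': array([[ 0.00732623, -0.9905764 ,  0.13676518,  0.35945584],
       [-0.99962146, -0.01088192, -0.02526901,  0.01857861],
       [ 0.02651915, -0.13652828, -0.99028115,  1.38148486],
       [ 0.        ,  0.        ,  0.        ,  1.        ]])}
```

View pics/scene0.png

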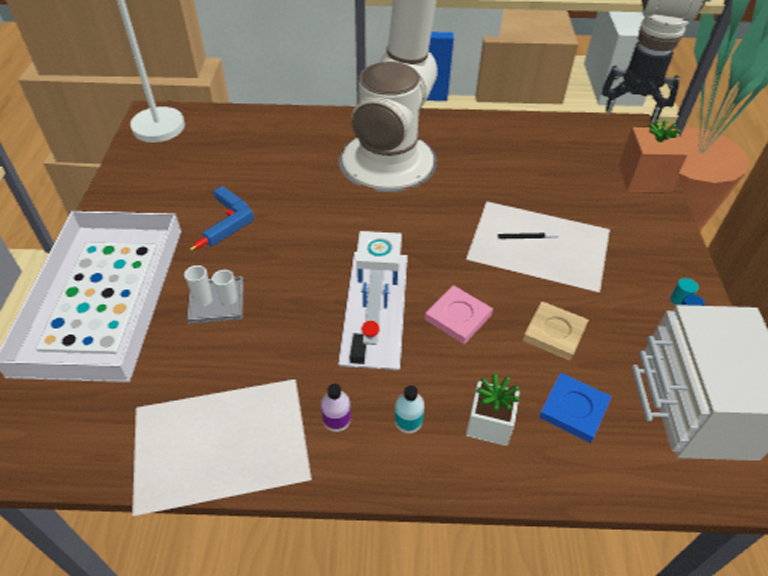

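View pics/top0.png

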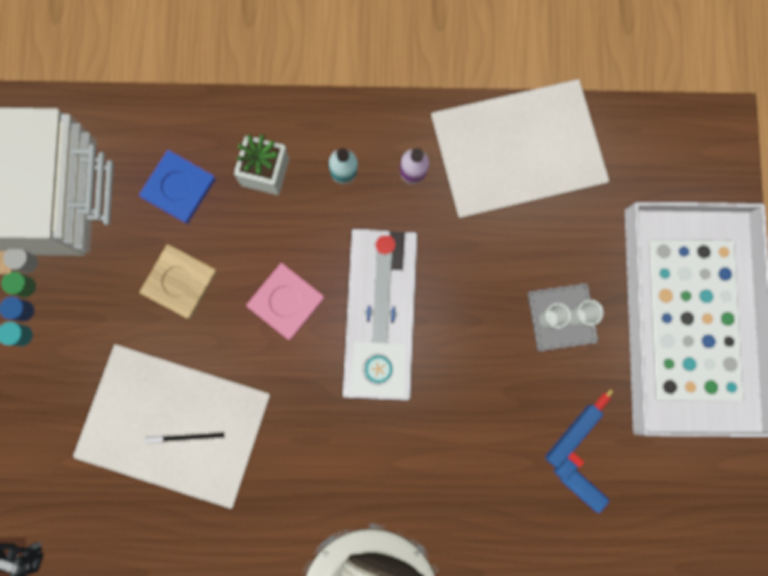

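The scene shows three stand-shaped things. Full-resolution top-view pixels: pink (190,201), tan wood (118,187), blue (118,124). The light wooden one matches the description. The press is in the middle, with its red pad at top px (257,163) and the cast at top px (252,246). Next I'll measure these and take a crop to confirm.

```bash
cat > m.py <<'E'
from h import *
def big(mask,roi):
    m=np.zeros_like(mask); x0,y0,x1,y1=roi; m[y0:y1,x0:x1]=mask[y0:y1,x0:x1]
    c=max(cv2.findContours(m,cv2.RETR_EXTERNAL,cv2.CHAIN_APPROX_NONE)[0],key=cv2.contourArea); return c,m
E
python3 - <<'E'
from m import *
rois={"top":dict(pad=(240,145,280,180),cast=(230,230,275,270),wood=(85,155,150,220)),
      "scene":dict(pad=(230,205,265,232),cast=(235,155,270,175),wood=(340,195,400,245))}
for n in("top","scene"):
    b=np.load(f"pics/{n}0.npy"); d=np.load(f"pics/{n}0d.npy"); h=cv2.cvtColor(b,cv2.COLOR_BGR2HSV)
    red=cv2.inRange(h,(0,150,100),(8,255,255))|cv2.inRange(h,(172,150,100),(180,255,255))
    c,m=big(red,rois[n]["pad"]); e=cv2.fitEllipse(c); mm=cv2.moments(m,True); u=(mm["m10"]/mm["m00"],mm["m01"]/mm["m00"])
    print(n,"pad",e,u,plane(n,[e[0],u],.08).round(4).tolist(), world(n,[u],[d[int(u[1]),int(u[0])]]).round(4))
    teal=cv2.inRange(h,(80,60,60),(100,255,255)); c,m=big(teal,rois[n]["cast"]); e=cv2.fitEllipse(c)
    print(n,"cast",e,plane(n,[e[0]],.076).round(4).tolist(), world(n,[e[0]],[d[int(e[0][1]),int(e[0][0])]]).round(4))
    x0,y0,x1,y1=rois[n]["wood"]
    vs,us=np.mgrid[y0:y1,x0:x1]; P=world(n,np.c_[us.ravel(),vs.ravel()],d[y0:y1,x0:x1].ravel())
    hh=h[y0:y1,x0:x1].reshape(-1,3)
    tan=(hh[:,2]>130)&(hh[:,1]>50)&(hh[:,0]>12)&(hh[:,0]<30)
    T=tan&(P[:,2]>.019)&(P[:,2]<.027)|(tan&(P[:,2]>0.012)&(P[:,2]<.019)&(np.hypot(*(P[:,:2]-np.median(P[tan,:2],0)).T)<.03))
    q=plane(n,np.c_[us.ravel(),vs.ravel()][T],.022)[:,:2]
    r=cv2.minAreaRect((q*1000).astype(np.float32)); print(n,"wood rect mm",r,"medz",np.median(P[T,2]),"med",np.median(P[T],0).round(4), T.sum())
    # press/mould white, z near .078
    vs,us=np.mgrid[0:384,0:512]; P=world(n,np.c_[us.ravel(),vs.ravel()],d.ravel())
    s=(abs(P[:,2]-.078)<.004)&(P[:,0]>.25)&(P[:,0]<.42)&(abs(P[:,1])<.1)
    r=cv2.minAreaRect((P[s,:2]*1000).astype(np.float32)); print(n,"mould",r,s.sum())
    s=(abs(P[:,2]-.008)<.004)&(abs(P[:,1]-.0)<.12)&(P[:,0]>.2)&(P[:,0]<.7)&(h[...,1].ravel()<40)&(h[...,2].ravel()>150)
    r=cv2.minAreaRect((P[s,:2]*1000).astype(np.float32)); print(n,"base",r,s.sum())
    cv2.imwrite(f"pics/{n}_wood.png",cv2.resize(b[y0-5:y1+5,x0-5:x1+5],None,fx=6,fy=6,interpolation=cv2.INTER_CUBIC))
E
python3 -c "
import cv2,numpy as np
a=cv2.imread('pics/top_wood.png');print(a.shape,cv2.imread('pics/scene_wood.png').shape)"
```

```text
top pad ((256.9508972167969, 162.52774047851562), (9.203542709350586, 10.684436798095703), 70.70157623291016) (256.94505494505495, 162.52747252747253) [[0.6212, -0.0227, 0.08], [0.6212, -0.0227, 0.08]] [[ 0.621  -0.0227  0.0807]]
top cast ((251.85780334472656, 245.6560821533203), (16.563995361328125, 17.292015075683594), 9.479899406433105) [[0.4015, -0.011, 0.076]] [[ 0.4015 -0.011   0.077 ]]
top wood rect mm ((558.3701171875, 355.22845458984375), (101.41706848144531, 99.7332992553711), 62.555908203125) medz 0.021222825766585518 med [0.5579 0.3561 0.0212] 1134
top mould ((387.2158203125, -10.291885375976562), (90.47406005859375, 64.9507827758789), 89.36680603027344) 697
top base ((506.23046875, -15.289405822753906), (122.6446304321289, 311.84625244140625), 87.48210144042969) 2161
scene pad ((246.56626892089844, 218.7495574951172), (10.054939270019531, 10.609163284301758), 94.94514465332031) (246.58762886597938, 218.72164948453607) [[0.6242, -0.019, 0.08], [0.6241, -0.0189, 0.08]] [[ 0.6218 -0.019   0.0771]]
scene cast ((252.45021057128906, 164.8754425048828), (10.323678016662598, 14.92405891418457), 89.61388397216797) [[0.403, -0.0096, 0.076]] [[ 0.4039 -0.0096  0.0769]]
scene wood rect mm ((561.6466674804688, 354.60546875), (99.63299560546875, 103.9713134765625), 63.12055206298828) medz 0.021216422841429772 med [0.5619 0.3557 0.0212] 785
scene mould ((386.775146484375, -11.164382934570312), (89.71158599853516, 65.8377456665039), 89.472412109375) 359
scene base ((488.51727294921875, -14.782341003417969), (118.94575500488281, 350.4599914550781), 87.67732238769531) 1560
(450, 450, 3) (360, 420, 3)
```

View pics/top_wood.png

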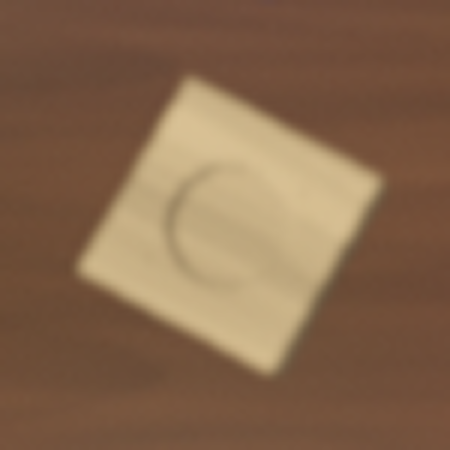

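The crop confirms the light wooden base with its round recess. The measurements agree with the given sizes: pad to cast is 220 mm, press x points at yaw ≈177.3°, and the stand is at (0.560, 0.355). Next I'll work out the first move, to above the pad.

```bash
cat >> h.py <<'E'
from scipy.spatial.transform import Rotation as Ro
def to(p,yaw,th=0,cur=None):
    """dp(mm), twist(deg) from current (measured or given) pose to p, tool down at yaw, leaned by th deg about tool y"""
    s=readout.state(); p0,R0=(s["ee_pos"],Ro.from_euler("xyz",s["eef_rot"],degrees=True)) if cur is None else cur
    Rt=Ro.from_euler("xyz",[180,0,yaw],degrees=True)*Ro.from_rotvec([0,th,0],degrees=True)
    return (R0.inv().apply(np.array(p)-p0)*1000).round(1),(R0.inv()*Rt).as_rotvec(degrees=True).round(2)
E
python3 -c "
from h import *
print(to([.40,.235,.2],171)); print(to([.622,-.021,.13],177.3))"
```

```text
(array([-324.2, -217.9,   30.9]), array([-0.07, -0.01, -6.23]))
(array([-605.7, -406.6,  101.1]), array([-7.000e-02, -1.000e-02, -1.253e+01]))
```

apply_moves(
  motion=[
    {"dp": [-30,-20,5],"twist": [0,0,0],"claw": 0},
    {"dp": [-70,-47,10],"twist": [0,0,-2],"claw": 0},
    {"dp": [-120,-80,10],"twist": [0,0,-4],"claw": 0},
    {"dp": [-170,-114,15],"twist": [0,0,-6],"claw": 0},
    {"dp": [-220,-148,20],"twist": [0,0,-8],"claw": 0},
    {"dp": [-265,-178,25],"twist": [0,0,-10],"claw": 0},
    {"dp": [-300,-202,30],"twist": [0,0,-12],"claw": 0},
    {"dp": [-324,-218,31],"twist": [0,0,-12.5],"claw": 0},
  ],
)

```text
time_s: 1.1
ee_pos: [0.4006, 0.2335, 0.1997]
eef_rot: [-180.0, -0.0, 177.2]
force: [0.1, 0.4, 0.2]
width: -0.0001
grasp_force: 0.0
```

```bash
python3 -c "
from h import *
s=readout.state(); print(s['q'].round(1),s['ee_pos'],s['eef_rot'],s['force']);print(to([.622,-.021,.11],177.3))"
```

```text
[30.2 -7.3 -5.5 91.8 -0.  33. ] [0.40059674 0.23346925 0.1996542 ] [-1.79966694e+02 -4.12051243e-02  1.77221367e+02] [0.05603129 0.36877875 0.22850045]
(array([-233.5, -243.4,   89.6]), array([-0.03, -0.04, -0.08]))
```

apply_moves(
  motion=[
    {"dp": [-22,-23,5],"twist": [0,0,0],"claw": 0},
    {"dp": [-55,-57,15],"twist": [0,0,0],"claw": 0},
    {"dp": [-92,-96,30],"twist": [0,0,0],"claw": 0},
    {"dp": [-130,-136,50],"twist": [0,0,0],"claw": 0},
    {"dp": [-168,-175,70],"twist": [0,0,0],"claw": 0},
    {"dp": [-203,-212,85],"twist": [0,0,0],"claw": 0},
    {"dp": [-228,-237,90],"twist": [0,0,0],"claw": 0},
    {"dp": [-233.5,-243.5,90],"twist": [0,0,0],"claw": 0},
  ],
)

```text
time_s: 2.1
ee_pos: [0.6218, -0.0208, 0.1086]
eef_rot: [-180.0, -0.1, 177.2]
force: [-0.2, 0.2, -0.1]
width: -0.0003
grasp_force: 0.0
```

Run:
```python
from h import *
s=readout.state(); print(s['q'].round(1),s['ee_pos'],s['eef_rot'],s['force']);print(to([.622,-.021,.08],177.3))
b,d=eyes.read_camera("scene"); cv2.imwrite("pics/s1.png",cv2.resize(b[130:270,190:330],None,fx=4,fy=4,interpolation=cv2.INTER_CUBIC))
```

```text
[-1.9 14.3  7.1 82.9 -0.   0.9] [ 0.62176423 -0.02077062  0.10864848] [-1.79991194e+02 -1.31339909e-01  1.77154511e+02] [-0.17897441  0.23651361 -0.14296188]
(array([-0.3, -0.2, 28.6]), array([-0.01, -0.13, -0.15]))
```

View pics/s1.png

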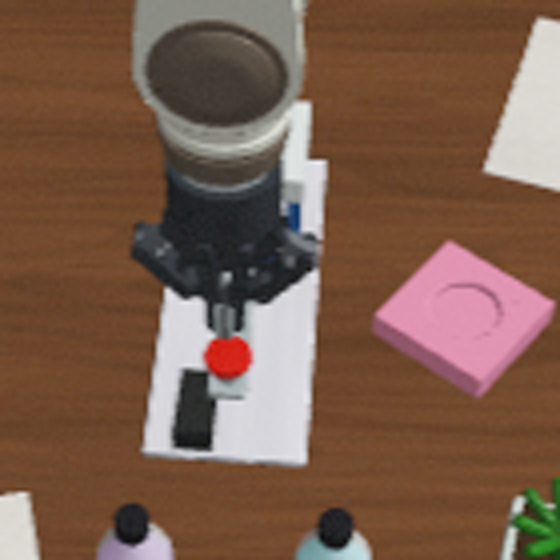

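The shut fingers hang right over the red pad (tips at crop (226,333), pad at crop (227,357)). Going down.

apply_moves(
  motion=[
    {"dp": [0,0,4],"twist": [0,0,0],"claw": 0},
    {"dp": [0,0,10],"twist": [0,0,0],"claw": 0},
    {"dp": [0,0,16],"twist": [0,0,0],"claw": 0},
    {"dp": [0,0,20],"twist": [0,0,0],"claw": 0},
    {"dp": [0,0,22],"twist": [0,0,0],"claw": 0},
    {"dp": [0,0,24],"twist": [0,0,0],"claw": 0},
    {"dp": [0,0,25],"twist": [0,0,0],"claw": 0},
    {"dp": [0,0,25],"twist": [0,0,0],"claw": 0},
  ],
)

```text
time_s: 3.15
ee_pos: [0.6215, -0.0192, 0.0853]
eef_rot: [180.0, -0.0, 177.3]
force: [-0.2, 0.4, 0.3]
width: -0.0002
grasp_force: 0.0
```

apply_moves(
  motion=[
    {"dp": [0,0,1],"twist": [0,0,0],"claw": 0},
    {"dp": [0,0,2],"twist": [0,0,0],"claw": 0},
    {"dp": [0,0,3],"twist": [0,0,0],"claw": 0},
    {"dp": [0,0,4],"twist": [0,0,0],"claw": 0},
    {"dp": [0,0,5],"twist": [0,0,0],"claw": 0},
    {"dp": [0,0,6],"twist": [0,0,0],"claw": 0},
    {"dp": [0,0,7],"twist": [0,0,0],"claw": 0},
    {"dp": [0,0,8],"twist": [0,0,0],"claw": 0},
  ],
)

```text
time_s: 4.15
ee_pos: [0.622, -0.0191, 0.0777]
eef_rot: [180.0, 0.1, 177.3]
force: [2.6, -0.6, 3.7]
width: -0.0001
grasp_force: 1.8
```

apply_moves(
  motion=[
    {"dp": [0,0,0.8],"twist": [0,0,0],"claw": 0},
    {"dp": [-0.4,0,1.6],"twist": [0,0,0],"claw": 0},
    {"dp": [-0.6,0,2.4],"twist": [0,0,0],"claw": 0},
    {"dp": [-0.8,0,3.2],"twist": [0,0,0],"claw": 0},
    {"dp": [-1,0,4],"twist": [0,0,0],"claw": 0},
    {"dp": [-1.2,0,4.8],"twist": [0,0,0],"claw": 0},
    {"dp": [-1.4,0,5.6],"twist": [0,0,0],"claw": 0},
    {"dp": [-1.6,0,6.4],"twist": [0,0,0],"claw": 0},
  ],
)

```text
time_s: 5.15
ee_pos: [0.6231, -0.0192, 0.0708]
eef_rot: [180.0, -0.0, 177.3]
force: [2.2, 1.0, 4.2]
width: -0.0003
grasp_force: 1.9
```

apply_moves(
  motion=[
    {"dp": [0,0,0.3],"twist": [0,0,0],"claw": 0},
    {"dp": [0,0,0.6],"twist": [0,0,0],"claw": 0},
    {"dp": [0,0,0.9],"twist": [0,0,0],"claw": 0},
    {"dp": [0,0,1.2],"twist": [0,0,0],"claw": 0},
    {"dp": [-0.2,0,1.5],"twist": [0,0,0],"claw": 0},
    {"dp": [-0.3,0,1.8],"twist": [0,0,0],"claw": 0},
    {"dp": [-0.4,0,2.2],"twist": [0,0,0],"claw": 0},
    {"dp": [-0.5,0,2.5],"twist": [0,0,0],"claw": 0},
  ],
)

```text
time_s: 6.15
ee_pos: [0.6234, -0.0192, 0.0683]
eef_rot: [180.0, -0.0, 177.3]
force: [2.0, 0.2, 3.6]
width: 0.0002
grasp_force: 1.7
```

apply_moves(
  motion=[
    {"dp": [0,0,0.3],"twist": [0,0,0],"claw": 0},
    {"dp": [0,0,0.6],"twist": [0,0,0],"claw": 0},
    {"dp": [0,0,0.9],"twist": [0,0,0],"claw": 0},
    {"dp": [0,0,1.2],"twist": [0,0,0],"claw": 0},
    {"dp": [-0.2,0,1.4],"twist": [0,0,0],"claw": 0},
    {"dp": [-0.3,0,1.6],"twist": [0,0,0],"claw": 0},
    {"dp": [-0.4,0,1.8],"twist": [0,0,0],"claw": 0},
    {"dp": [-0.5,0,2],"twist": [0,0,0],"claw": 0},
  ],
)

```text
time_s: 7.15
ee_pos: [0.6238, -0.0192, 0.0662]
eef_rot: [-180.0, -0.0, 177.3]
force: [-0.3, -0.2, 3.1]
width: 0.0001
grasp_force: 1.5
```

apply_moves(
  motion=[
    {"dp": [0,0,0.2],"twist": [0,0,0],"claw": 0},
    {"dp": [0,0,0.4],"twist": [0,0,0],"claw": 0},
    {"dp": [0,0,0.6],"twist": [0,0,0],"claw": 0},
    {"dp": [0,0,0.8],"twist": [0,0,0],"claw": 0},
    {"dp": [-0.1,0,0.9],"twist": [0,0,0],"claw": 0},
    {"dp": [-0.2,0,1.1],"twist": [0,0,0],"claw": 0},
    {"dp": [-0.3,0,1.3],"twist": [0,0,0],"claw": 0},
    {"dp": [-0.4,0,1.5],"twist": [0,0,0],"claw": 0},
  ],
)

```text
time_s: 8.15
ee_pos: [0.6244, -0.0192, 0.0648]
eef_rot: [-180.0, -0.0, 177.3]
force: [-1.0, 0.3, 3.4]
width: -0.0004
grasp_force: 1.3
```

apply_moves(
  motion=[
    {"dp": [0,0,0.2],"twist": [0,0,0],"claw": 0},
    {"dp": [0,0,0.4],"twist": [0,0,0],"claw": 0},
    {"dp": [0,0,0.6],"twist": [0,0,0],"claw": 0},
    {"dp": [0,0,0.8],"twist": [0,0,0],"claw": 0},
    {"dp": [-0.1,0,0.9],"twist": [0,0,0],"claw": 0},
    {"dp": [-0.2,0,1.1],"twist": [0,0,0],"claw": 0},
    {"dp": [-0.3,0,1.3],"twist": [0,0,0],"claw": 0},
    {"dp": [-0.4,0,1.5],"twist": [0,0,0],"claw": 0},
  ],
)

```text
time_s: 9.15
ee_pos: [0.6249, -0.0193, 0.0635]
eef_rot: [-180.0, 0.0, 177.3]
force: [-2.4, 0.5, 4.4]
width: -0.0004
grasp_force: 2.1
```

apply_moves(
  motion=[
    {"dp": [0,0,0.2],"twist": [0,0,0],"claw": 0},
    {"dp": [0,0,0.4],"twist": [0,0,0],"claw": 0},
    {"dp": [0,0,0.6],"twist": [0,0,0],"claw": 0},
    {"dp": [0,0,0.8],"twist": [0,0,0],"claw": 0},
    {"dp": [0,0,0.9],"twist": [0,0,0],"claw": 0},
    {"dp": [0,0,1.1],"twist": [0,0,0],"claw": 0},
    {"dp": [0,0,1.3],"twist": [0,0,0],"claw": 0},
    {"dp": [0,0,1.5],"twist": [0,0,0],"claw": 0},
  ],
)

```text
time_s: 10.15
ee_pos: [0.625, -0.0193, 0.0629]
eef_rot: [180.0, 0.0, 177.3]
force: [-4.8, 1.1, 10.9]
width: -0.0003
grasp_force: 5.1
```

apply_moves(
  motion=[
    {"dp": [0,0,0.2],"twist": [0,0,0],"claw": 0},
    {"dp": [0,0,0.4],"twist": [0,0,0],"claw": 0},
    {"dp": [0,0,0.6],"twist": [0,0,0],"claw": 0},
    {"dp": [0,0,0.8],"twist": [0,0,0],"claw": 0},
    {"dp": [0,0,0.9],"twist": [0,0,0],"claw": 0},
    {"dp": [0,0,1.1],"twist": [0,0,0],"claw": 0},
    {"dp": [0,0,1.3],"twist": [0,0,0],"claw": 0},
    {"dp": [0,0,1.5],"twist": [0,0,0],"claw": 0},
  ],
)

```text
time_s: 11.15
ee_pos: [0.625, -0.0193, 0.0625]
eef_rot: [180.0, 0.1, 177.3]
force: [-7.9, -0.7, 18.7]
width: -0.0001
grasp_force: 8.4
```

On the wedge: 18.7 N and the pad has stopped moving. I'll ease off to about 13 N and hold it for two seconds.

apply_moves(
  motion=[
    {"dp": [0,0,-0.5],"twist": [0,0,0],"claw": 0},
    {"dp": [0,0,-1],"twist": [0,0,0],"claw": 0},
    {"dp": [0,0,-1],"twist": [0,0,0],"claw": 0},
    {"dp": [0,0,-1],"twist": [0,0,0],"claw": 0},
    {"dp": [0,0,-1],"twist": [0,0,0],"claw": 0},
    {"dp": [0,0,-1],"twist": [0,0,0],"claw": 0},
    {"dp": [0,0,-1],"twist": [0,0,0],"claw": 0},
    {"dp": [0,0,-1],"twist": [0,0,0],"claw": 0},
  ],
)

```text
time_s: 12.15
ee_pos: [0.625, -0.0193, 0.0627]
eef_rot: [-180.0, 0.1, 177.3]
force: [-5.1, 1.0, 12.0]
width: 0.0002
grasp_force: 5.5
```

apply_moves(
  motion=[
    {"dp": [0,0,0],"twist": [0,0,0],"claw": 0},
    {"dp": [0,0,0],"twist": [0,0,0],"claw": 0},
    {"dp": [0,0,0],"twist": [0,0,0],"claw": 0},
    {"dp": [0,0,0],"twist": [0,0,0],"claw": 0},
    {"dp": [0,0,0],"twist": [0,0,0],"claw": 0},
    {"dp": [0,0,0],"twist": [0,0,0],"claw": 0},
    {"dp": [0,0,0],"twist": [0,0,0],"claw": 0},
    {"dp": [0,0,0],"twist": [0,0,0],"claw": 0},
  ],
)

```text
time_s: 13.15
ee_pos: [0.625, -0.0193, 0.0627]
eef_rot: [180.0, 0.1, 177.3]
force: [-5.7, 0.1, 11.2]
width: 0.0
grasp_force: 5.5
```

apply_moves(
  motion=[
    {"dp": [0,0,0],"twist": [0,0,0],"claw": 0},
    {"dp": [0,0,0],"twist": [0,0,0],"claw": 0},
    {"dp": [0,0,0],"twist": [0,0,0],"claw": 0},
    {"dp": [0,0,0],"twist": [0,0,0],"claw": 0},
    {"dp": [0,0,-2],"twist": [0,0,0],"claw": 0},
    {"dp": [0,0,-8],"twist": [0,0,0],"claw": 0},
    {"dp": [0,0,-25],"twist": [0,0,0],"claw": 0},
    {"dp": [0,0,-50],"twist": [0,0,0],"claw": 0},
  ],
)

```text
time_s: 14.15
ee_pos: [0.6246, -0.0193, 0.1121]
eef_rot: [-180.0, -0.0, 177.3]
force: [0.6, 0.4, 0.3]
width: -0.0002
grasp_force: 0.0
```

```bash
python3 -c "
from h import *
print(to([.45,.18,.2],177.3,8.5))"
```

```text
(array([184. , 190.7, -87.7]), array([ 0.  ,  8.45, -0.03]))
```

apply_moves(
  motion=[
    {"dp": [10,10,-20],"twist": [0,0,0],"claw": 64},
    {"dp": [35,35,-45],"twist": [0,1,0],"claw": 64},
    {"dp": [70,70,-65],"twist": [0,3,0],"claw": 64},
    {"dp": [105,108,-80],"twist": [0,5,0],"claw": 64},
    {"dp": [140,145,-88],"twist": [0,7,0],"claw": 64},
    {"dp": [170,175,-88],"twist": [0,8.5,0],"claw": 64},
    {"dp": [184,190,-88],"twist": [0,8.5,0],"claw": 64},
    {"dp": [184,190,-88],"twist": [0,8.5,0],"claw": 64},
  ],
)

```text
time_s: 15.15
ee_pos: [0.4495, 0.1801, 0.2]
eef_rot: [180.0, -8.4, 177.4]
force: [0.3, 0.2, 0.4]
width: 0.064
grasp_force: 0.0
```

Run:
```python
from m import *
for n,roi in(("top",(225,222,280,272)),("scene",(232,145,272,180))):
    b,d=eyes.read_camera(n); h=cv2.cvtColor(b,cv2.COLOR_BGR2HSV); np.save(f"pics/{n}2.npy",b)
    x0,y0,x1,y1=roi
    vs,us=np.mgrid[y0:y1,x0:x1]; uv=np.c_[us.ravel(),vs.ravel()]; P=world(n,uv,d[y0:y1,x0:x1].ravel())
    teal=cv2.inRange(h,(80,50,50),(100,255,255)); c,m=big(teal,roi); e=cv2.fitEllipse(c); print(n,e,[plane(n,[e[0]],z)[0].round(4).tolist() for z in(.09,.094)])
    s=(P[:,2]>.083)&(P[:,2]<.12); Q=P[s]
    A=np.c_[Q[:,:2]-Q[:,:2].mean(0),np.ones(len(Q))]; co=np.linalg.lstsq(A,Q[:,2],rcond=None)[0]
    r=cv2.minEnclosingCircle((Q[:,:2]*1000).astype(np.float32)); print(len(Q),"mean",Q.mean(0).round(4),"slope deg",np.degrees(np.arctan(co)).round(2)[:2],"circ",r,"mould z",np.median(P[(abs(P[:,2]-.078)<.003),2]))
    cv2.imwrite(f"pics/{n}2.png",cv2.resize(b[y0-40:y1+40,x0-40:x1+60],None,fx=4,fy=4,interpolation=cv2.INTER_CUBIC))
a,b=[cv2.imread(f"pics/{n}2.png") for n in("top","scene")]; 
H=min(a.shape[0],b.shape[0]); cv2.imwrite("pics/c2.png",cv2.resize(np.hstack([a[:H],b[:H]]),(800,int(800*H/(a.shape[1]+b.shape[1])))))
```

```text
top ((251.90408325195312, 244.90713500976562), (17.3724422454834, 17.791833877563477), 9.65822696685791) [[0.403, -0.0108, 0.09], [0.4029, -0.0107, 0.094]]
315 mean [ 0.4022 -0.0121  0.0901] slope deg [-5.09  3.73] circ ((404.3233642578125, -12.396042823791504), 51.437068939208984) mould z 0.0779540115174242
scene ((252.34190368652344, 163.27662658691406), (13.955185890197754, 15.220297813415527), 95.97529602050781) [[0.4099, -0.0098, 0.09], [0.4139, -0.0097, 0.094]]
165 mean [ 0.4063 -0.011   0.0898] slope deg [-7.09  0.67] circ ((403.6553955078125, -2.009901762008667), 34.67368698120117) mould z 0.07778446323402344
```

View pics/c2.png

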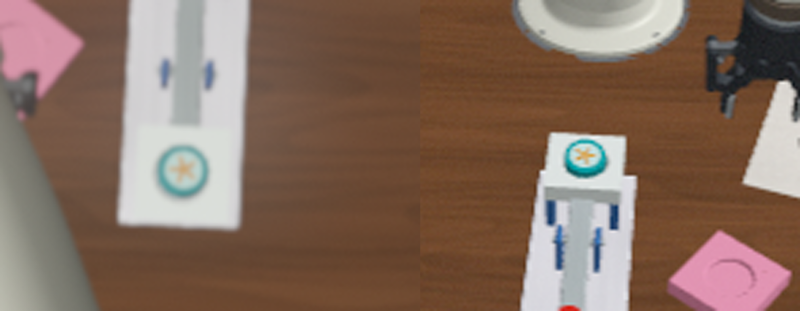

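The cast is raised: its top is about 90 mm high, roughly 12 mm proud, tilted about 8.4°. In the left crop it sits at (183,170) and in the right crop at (585,157). It matches the lever geometry. Next: hover along the tilted axis.

```bash
python3 -c "
from h import *
print(to([.4099,-.0106,.1298],177.3,8.5))"
```

```text
(array([  20.8, -191.3,   73.7]), array([ 0.  ,  0.05, -0.02]))
```

apply_moves(
  motion=[
    {"dp": [2,-18,0],"twist": [0,0,0],"claw": 64},
    {"dp": [5,-50,5],"twist": [0,0,0],"claw": 64},
    {"dp": [9,-85,20],"twist": [0,0,0],"claw": 64},
    {"dp": [13,-120,40],"twist": [0,0,0],"claw": 64},
    {"dp": [17,-155,58],"twist": [0,0,0],"claw": 64},
    {"dp": [20,-180,70],"twist": [0,0,0],"claw": 64},
    {"dp": [20.8,-191.3,73.7],"twist": [0,0,0],"claw": 64},
    {"dp": [20.8,-191.3,73.7],"twist": [0,0,0],"claw": 64},
  ],
)

```text
time_s: 16.25
ee_pos: [0.4096, -0.0112, 0.1298]
eef_rot: [180.0, -8.5, 177.1]
force: [0.1, -0.1, 0.3]
width: 0.0638
grasp_force: 0.0
```

Run:
```python
from h import *
s=readout.state(); print(s['ee_pos'],s['eef_rot'],to([.4025,-.0102,.0803],177.3,8.5))
b,d=eyes.read_camera("scene"); cv2.imwrite("pics/s3.png",cv2.resize(b[110:220,190:320],None,fx=5,fy=5,interpolation=cv2.INTER_CUBIC))
```

```text
[ 0.40956331 -0.01122019  0.12976522] [179.99772077  -8.49116975 177.1455413 ] (array([-0.3,  0.7, 50. ]), array([ 0.03,  0.01, -0.15]))
```

View pics/s3.png

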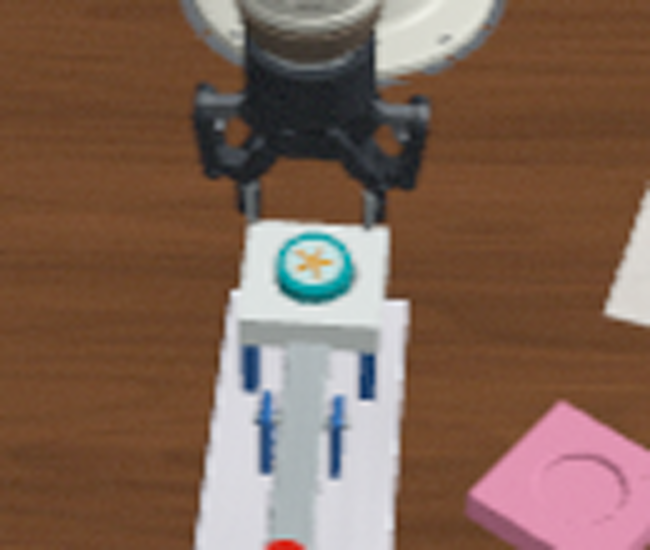

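The open fingertips (crop (250,215) and (372,222)) straddle the cast (crop (315,265)), so I'll go down along the tilted axis.

apply_moves(
  motion=[
    {"dp": [0,0.7,6],"twist": [0,0,0],"claw": 64},
    {"dp": [0,0.7,15],"twist": [0,0,0],"claw": 64},
    {"dp": [0,0.7,25],"twist": [0,0,0],"claw": 64},
    {"dp": [0,0.7,34],"twist": [0,0,0],"claw": 64},
    {"dp": [0,0.7,42],"twist": [0,0,0],"claw": 64},
    {"dp": [0,0.7,47],"twist": [0,0,0],"claw": 64},
    {"dp": [0,0.7,49.5],"twist": [0,0,0],"claw": 64},
    {"dp": [0,0.7,50],"twist": [0,0,0],"claw": 64},
  ],
)

```text
time_s: 17.3
ee_pos: [0.4023, -0.0093, 0.0801]
eef_rot: [180.0, -8.5, 177.3]
force: [-0.5, 0.4, -0.1]
width: 0.064
grasp_force: 0.0
```

apply_moves(
  motion=[
    {"dp": [0,0,0],"twist": [0,0,0],"claw": 58},
    {"dp": [0,0,0],"twist": [0,0,0],"claw": 55},
    {"dp": [0,0,0],"twist": [0,0,0],"claw": 53},
    {"dp": [0,0,0],"twist": [0,0,0],"claw": 51},
    {"dp": [0,0,0],"twist": [0,0,0],"claw": 49},
    {"dp": [0,0,0],"twist": [0,0,0],"claw": 46},
    {"dp": [0,0,0],"twist": [0,0,0],"claw": 44},
    {"dp": [0,0,0],"twist": [0,0,0],"claw": 44},
  ],
  newtons=25,
)

```text
time_s: 18.3
ee_pos: [0.4022, -0.0093, 0.0803]
eef_rot: [-180.0, -8.5, 177.3]
force: [-0.7, -0.3, 3.5]
width: 0.0486
grasp_force: 25.5
```

apply_moves(
  motion=[
    {"dp": [0,0,0],"twist": [0,0,0],"claw": 44},
    {"dp": [0,0,-3],"twist": [0,0,0],"claw": 44},
    {"dp": [0,0,-8],"twist": [0,0,0],"claw": 44},
    {"dp": [0,0,-15],"twist": [0,0,0],"claw": 44},
    {"dp": [0,0,-25],"twist": [0,0,0],"claw": 44},
    {"dp": [0,0,-38],"twist": [0,0,0],"claw": 44},
    {"dp": [0,0,-50],"twist": [0,0,0],"claw": 44},
    {"dp": [0,0,-60],"twist": [0,0,0],"claw": 44},
  ],
)

```text
time_s: 19.3
ee_pos: [0.4114, -0.0097, 0.1405]
eef_rot: [180.0, -8.5, 177.3]
force: [-0.0, -0.1, -0.2]
width: 0.0485
grasp_force: 25.9
```

Run:
```python
from h import *
s=readout.state(); print(s['ee_pos'],s['eef_rot'],s['width'],s['grasp_force'],s['force']); print(to([.54,.30,.14],177.3))
b,d=eyes.read_camera("scene"); cv2.imwrite("pics/s4.png",cv2.resize(b[100:210,190:320],None,fx=6,fy=5.4,interpolation=cv2.INTER_CUBIC)); np.save("pics/s4.npy",b)
```

```text
[ 0.41141145 -0.00969627  0.14047631] [179.99995553  -8.46471364 177.27181442] 0.048523199858059855 25.870003402233124 [-0.01251826 -0.08209206 -0.17191307]
(array([-112.5,  315.5,  -16.3]), array([ 0.  , -8.46, -0.03]))
```

View pics/s4.png

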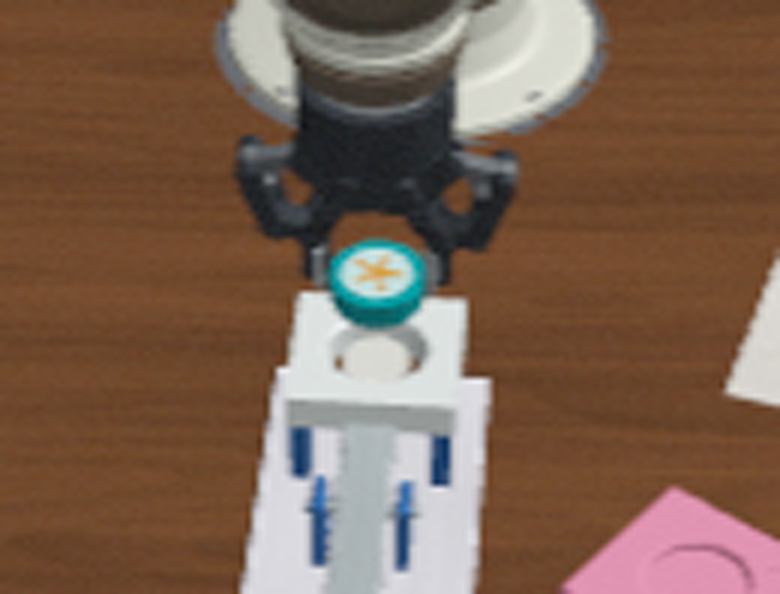

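The cast is held level with the pads (crop (377,275)) and the pocket is empty. Carrying it over to the stand while bringing the tool back to vertical.

apply_moves(
  motion=[
    {"dp": [-5,15,-8],"twist": [0,0,0],"claw": 44},
    {"dp": [-20,55,-16],"twist": [0,-1,0],"claw": 44},
    {"dp": [-38,105,-16],"twist": [0,-2.5,0],"claw": 44},
    {"dp": [-56,158,-16],"twist": [0,-4,0],"claw": 44},
    {"dp": [-75,210,-16],"twist": [0,-5.5,0],"claw": 44},
    {"dp": [-93,260,-16],"twist": [0,-7,0],"claw": 44},
    {"dp": [-107,300,-16],"twist": [0,-8.5,0],"claw": 44},
    {"dp": [-112.5,315.5,-16],"twist": [0,-8.5,0],"claw": 44},
  ],
)

```text
time_s: 20.35
ee_pos: [0.5391, 0.3029, 0.1378]
eef_rot: [-180.0, -0.1, 177.4]
force: [-0.7, 0.1, -0.7]
width: 0.0485
grasp_force: 26.0
```

Run:
```python
from h import *
s=readout.state(); print(s['ee_pos'],s['eef_rot'],s['width']); print(to([.56,.355,.075],177.3))
```

```text
[0.53914826 0.30294942 0.13778281] [-1.79989941e+02 -5.72860216e-02  1.77411752e+02] 0.048515318347251604
(array([-18.5,  53. ,  62.8]), array([-0.01, -0.06,  0.11]))
```

apply_moves(
  motion=[
    {"dp": [-2,8,2],"twist": [0,0,0],"claw": 44},
    {"dp": [-7,22,10],"twist": [0,0,0],"claw": 44},
    {"dp": [-12,36,22],"twist": [0,0,0],"claw": 44},
    {"dp": [-16,47,36],"twist": [0,0,0],"claw": 44},
    {"dp": [-18.5,53,50],"twist": [0,0,0],"claw": 44},
    {"dp": [-18.5,53,59],"twist": [0,0,0],"claw": 44},
    {"dp": [-18.5,53,62],"twist": [0,0,0],"claw": 44},
    {"dp": [-18.5,53,63],"twist": [0,0,0],"claw": 44},
  ],
)

```text
time_s: 21.35
ee_pos: [0.5607, 0.3518, 0.0759]
eef_rot: [180.0, 0.0, 177.3]
force: [-0.1, -0.1, 0.2]
width: 0.0485
grasp_force: 26.0
```

Run:
```python
from m import *
s=readout.state(); print(s['ee_pos'],s['eef_rot'],s['width'])
b,d=eyes.read_camera("scene"); h=cv2.cvtColor(b,cv2.COLOR_BGR2HSV); np.save("pics/s5.npy",b)
x0,y0,x1,y1=roi=(335,165,410,250)
teal=cv2.inRange(h,(80,70,50),(100,255,255)); c,m=big(teal,roi); print("teal box",cv2.boundingRect(c))
k=cv2.morphologyEx(teal,cv2.MORPH_CLOSE,np.ones((3,3)))
# inner holes: white top
cs,hi=cv2.findContours(m,cv2.RETR_CCOMP,cv2.CHAIN_APPROX_NONE)
holes=[q for q,t in zip(cs,hi[0]) if t[3]>=0 and len(q)>=5]; q=max(holes,key=cv2.contourArea); e=cv2.fitEllipse(q); print("inner top ellipse",e)
z=s['ee_pos'][2]+.010
print("top centre on plane",plane("scene",[e[0]],z), plane("scene",[e[0]],z-.003), "depth",world("scene",[e[0]],[np.median(d[int(e[0][1])-1:int(e[0][1])+2,int(e[0][0])-1:int(e[0][0])+2])]))
vs,us=np.where(m>0); P=world("scene",np.c_[us,vs],d[vs,us]); t=P[:,2]
print("teal depth pts: y range",np.percentile(P[:,1],[2,98]),"z",np.percentile(t,[5,50,95]),"x",np.percentile(P[:,0],[2,98]))
# white top pts
mm=np.zeros_like(m); cv2.drawContours(mm,[q],-1,255,-1); mm&=~m; vs,us=np.where(mm>0); P=world("scene",np.c_[us,vs],d[vs,us]); print("white mean",P.mean(0),"n",len(P)); A=np.c_[P[:,:2]-P[:,:2].mean(0),np.ones(len(P))]; print("slope",np.degrees(np.linalg.lstsq(A,P[:,2],rcond=None)[0][:2]))
cv2.imwrite("pics/s5.png",cv2.resize(b[y0-25:y1+15,x0-20:x1+20],None,fx=5,fy=5,interpolation=cv2.INTER_CUBIC))
```

```text
[0.56066038 0.35183811 0.07594915] [1.79990431e+02 1.68151852e-02 1.77253351e+02] 0.048519447772630724
teal box (365, 199, 19, 16)
inner top ellipse ((373.8933410644531, 204.20326232910156), (9.726428031921387, 14.090862274169922), 104.4513931274414)
top centre on plane [[0.56035778 0.35168681 0.08594915]] [[0.55783471 0.3527446  0.08294915]] depth [[0.56036228 0.35168492 0.0859545 ]]
teal depth pts: y range [0.32812405 0.37617232] z [0.06903527 0.08398016 0.08882631] x [0.53671003 0.58653696]
white mean [0.56064449 0.35161867 0.08625399] n 90
slope [ 3.5416767  -0.66819566]
```

View pics/s5.png

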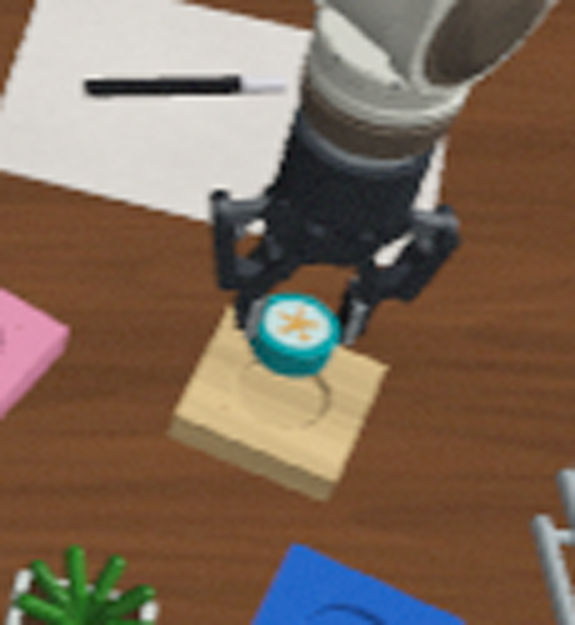

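The cast's top centre is at (0.5604, 0.3517, 0.086), exactly under the tool. The recess is about 4 mm further left, so I'll correct that and go down to just above it.

apply_moves(
  motion=[
    {"dp": [0.6,2,3],"twist": [0,0,0],"claw": 44},
    {"dp": [1.2,4,8],"twist": [0,0,0],"claw": 44},
    {"dp": [1.2,4,16],"twist": [0,0,0],"claw": 44},
    {"dp": [1.2,4,24],"twist": [0,0,0],"claw": 44},
    {"dp": [1.2,4,30],"twist": [0,0,0],"claw": 44},
    {"dp": [1.2,4,34],"twist": [0,0,0],"claw": 44},
    {"dp": [1.2,4,36],"twist": [0,0,0],"claw": 44},
    {"dp": [1.2,4,36],"twist": [0,0,0],"claw": 44},
  ],
)

```text
time_s: 22.4
ee_pos: [0.5596, 0.3562, 0.0397]
eef_rot: [-180.0, 0.0, 177.3]
force: [-0.0, 0.2, -0.6]
width: 0.0485
grasp_force: 26.0
```

Run:
```python
from m import *
s=readout.state(); print(s['ee_pos'],s['eef_rot'],s['force'])
b,d=eyes.read_camera("scene"); h=cv2.cvtColor(b,cv2.COLOR_BGR2HSV)
x0,y0,x1,y1=roi=(335,165,410,250)
teal=cv2.inRange(h,(80,70,50),(100,255,255)); c,m=big(teal,roi)
cs,hi=cv2.findContours(m,cv2.RETR_CCOMP,cv2.CHAIN_APPROX_NONE)
q=max([q for q,t in zip(cs,hi[0]) if t[3]>=0 and len(q)>=5],key=cv2.contourArea); e=cv2.fitEllipse(q)
print("top",plane("scene",[e[0]],s['ee_pos'][2]+.010))
# stand top face corners in the first scene picture, subtracting the side faces by brightness
b0=np.load("pics/scene0.npy"); d0=np.load("pics/scene0d.npy"); h0=cv2.cvtColor(b0,cv2.COLOR_BGR2HSV)
vs,us=np.mgrid[195:245,340:400]; V=h0[195:245,340:400,2]; tan=cv2.inRange(h0[195:245,340:400],(12,50,100),(30,255,255))
t,_=cv2.threshold(V[tan>0].reshape(-1,1),0,255,cv2.THRESH_OTSU); print("otsu",t)
mk=((V>t)&(tan>0)).astype(np.uint8); mk=cv2.morphologyEx(mk,cv2.MORPH_CLOSE,np.ones((7,7)))
c=max(cv2.findContours(mk,cv2.RETR_EXTERNAL,cv2.CHAIN_APPROX_NONE)[0],key=cv2.contourArea)[:,0]+[340,195]
print(cv2.minAreaRect((plane("scene",c,.022)[:,:2]*1000).astype(np.float32)))
cv2.imwrite("pics/s6.png",cv2.resize(b[y0-5:y1+15,x0-10:x1+10],None,fx=6,fy=6,interpolation=cv2.INTER_CUBIC))
```

```text
[0.55963389 0.35615994 0.03966079] [-1.79999822e+02  3.03253618e-03  1.77269543e+02] [-0.04714213  0.17538347 -0.56127928]
top [[0.5601951  0.35584437 0.04966079]]
otsu 158.0
((559.8109741210938, 356.9456787109375), (102.06563568115234, 101.40965270996094), 62.47586441040039)
```

View pics/s6.png

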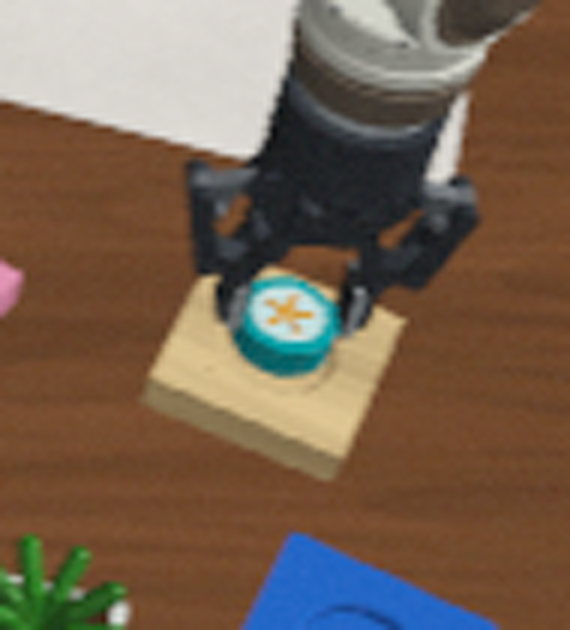

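Cast and recess centres now agree to within about 1 mm (cast at crop (287,318), just above the recess). Going down slowly.

apply_moves(
  motion=[
    {"dp": [0,0.3,1.5],"twist": [0,0,0],"claw": 44},
    {"dp": [0,0.3,3],"twist": [0,0,0],"claw": 44},
    {"dp": [0,0.3,4.5],"twist": [0,0,0],"claw": 44},
    {"dp": [0,0.3,6],"twist": [0,0,0],"claw": 44},
    {"dp": [0,0.3,7],"twist": [0,0,0],"claw": 44},
    {"dp": [0,0.3,8],"twist": [0,0,0],"claw": 44},
    {"dp": [0,0.3,9],"twist": [0,0,0],"claw": 44},
    {"dp": [0,0.3,9.5],"twist": [0,0,0],"claw": 44},
  ],
)

```text
time_s: 23.45
ee_pos: [0.5596, 0.3564, 0.0301]
eef_rot: [-180.0, -0.0, 177.3]
force: [0.6, 0.5, -0.4]
width: 0.0485
grasp_force: 26.0
```

apply_moves(
  motion=[
    {"dp": [0,0,0.4],"twist": [0,0,0],"claw": 44},
    {"dp": [0,0,0.8],"twist": [0,0,0],"claw": 44},
    {"dp": [0,0,1.2],"twist": [0,0,0],"claw": 44},
    {"dp": [0,0,1.6],"twist": [0,0,0],"claw": 44},
    {"dp": [0,0,2],"twist": [0,0,0],"claw": 44},
    {"dp": [0,0,2.3],"twist": [0,0,0],"claw": 44},
    {"dp": [0,0,2.6],"twist": [0,0,0],"claw": 44},
    {"dp": [0,0,3],"twist": [0,0,0],"claw": 44},
  ],
)

```text
time_s: 24.45
ee_pos: [0.5596, 0.3565, 0.0271]
eef_rot: [-180.0, 0.0, 177.3]
force: [0.5, 1.1, -0.3]
width: 0.0485
grasp_force: 26.0
```

apply_moves(
  motion=[
    {"dp": [0,0,0.2],"twist": [0,0,0],"claw": 44},
    {"dp": [0,0,0.4],"twist": [0,0,0],"claw": 44},
    {"dp": [0,0,0.6],"twist": [0,0,0],"claw": 44},
    {"dp": [0,0,0.8],"twist": [0,0,0],"claw": 44},
    {"dp": [0,0,1],"twist": [0,0,0],"claw": 44},
    {"dp": [0,0,1.2],"twist": [0,0,0],"claw": 44},
    {"dp": [0,0,1.4],"twist": [0,0,0],"claw": 44},
    {"dp": [0,0,1.5],"twist": [0,0,0],"claw": 44},
  ],
)

```text
time_s: 25.45
ee_pos: [0.5597, 0.3565, 0.0259]
eef_rot: [180.0, 0.0, 177.3]
force: [-1.7, -1.5, 3.9]
width: 0.0487
grasp_force: 26.2
```

Contact at 3.9 N at exactly the seated height. Releasing.

apply_moves(
  motion=[
    {"dp": [0,0,0],"twist": [0,0,0],"claw": 49},
    {"dp": [0,0,0],"twist": [0,0,0],"claw": 51},
    {"dp": [0,0,0],"twist": [0,0,0],"claw": 54},
    {"dp": [0,0,0],"twist": [0,0,0],"claw": 57},
    {"dp": [0,0,0],"twist": [0,0,0],"claw": 60},
    {"dp": [0,0,0],"twist": [0,0,0],"claw": 63},
    {"dp": [0,0,0],"twist": [0,0,0],"claw": 64},
    {"dp": [0,0,0],"twist": [0,0,0],"claw": 64},
  ],
)

```text
time_s: 26.45
ee_pos: [0.5596, 0.3565, 0.0256]
eef_rot: [180.0, -0.0, 177.3]
force: [0.6, 0.5, 0.1]
width: 0.0642
grasp_force: 0.0
```

apply_moves(
  motion=[
    {"dp": [0,0,-3],"twist": [0,0,0],"claw": 64},
    {"dp": [0,0,-10],"twist": [0,0,0],"claw": 64},
    {"dp": [0,0,-25],"twist": [0,0,0],"claw": 64},
    {"dp": [0,0,-50],"twist": [0,0,0],"claw": 64},
    {"dp": [0,0,-80],"twist": [0,0,0],"claw": 64},
    {"dp": [25,0,-110],"twist": [0,0,0],"claw": 64},
    {"dp": [55,0,-130],"twist": [0,0,0],"claw": 64},
    {"dp": [85,0,-140],"twist": [0,0,0],"claw": 64},
  ],
)

```text
time_s: 27.45
ee_pos: [0.4744, 0.3608, 0.1684]
eef_rot: [179.9, 0.1, 177.3]
force: [-0.3, 0.0, 0.4]
width: 0.0637
grasp_force: 0.0
```

Run:
```python
from m import *
s=readout.state(); print(s['time_s'],s['ee_pos'],s['force'])
b,d=eyes.read_camera("scene"); h=cv2.cvtColor(b,cv2.COLOR_BGR2HSV)
x0,y0,x1,y1=roi=(335,165,410,250)
teal=cv2.inRange(h,(80,70,50),(100,255,255)); c,m=big(teal,roi)
cs,hi=cv2.findContours(m,cv2.RETR_CCOMP,cv2.CHAIN_APPROX_NONE)
q=max([q for q,t in zip(cs,hi[0]) if t[3]>=0 and len(q)>=5],key=cv2.contourArea); e=cv2.fitEllipse(q)
print("top",plane("scene",[e[0]],.036))
mm=np.zeros_like(m); cv2.drawContours(mm,[q],-1,255,-1); mm=cv2.erode(mm&~m,np.ones((2,2))); vs,us=np.where(mm>0); P=world("scene",np.c_[us,vs],d[vs,us]); print(P.mean(0),len(P)); A=np.c_[P[:,:2]-P[:,:2].mean(0),np.ones(len(P))]; print("slope",np.degrees(np.linalg.lstsq(A,P[:,2],rcond=None)[0][:2]))
cv2.imwrite("pics/s7.png",cv2.resize(b,(768,576),interpolation=cv2.INTER_CUBIC)[200:440,420:720].repeat(2,0).repeat(2,1))
```

```text
27.45 [0.47437243 0.36079751 0.16840644] [-0.25335764  0.03819326  0.35513146]
top [[0.56039124 0.35617311 0.036     ]]
[0.56212238 0.35746798 0.03602582] 64
slope [ 5.08126529 -1.7313839 ]
```

View pics/s7.png

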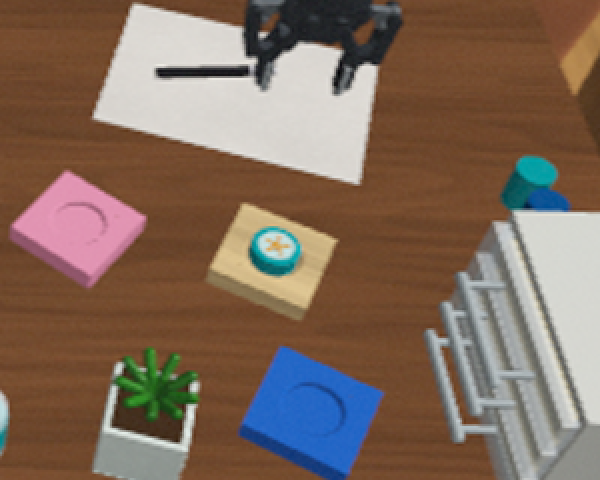

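Run:
```python
from m import *
b,d=eyes.read_camera("top"); h=cv2.cvtColor(b,cv2.COLOR_BGR2HSV)
vs,us=np.mgrid[165:210,95:140]; P=world("top",np.c_[us.ravel(),vs.ravel()],d[165:210,95:140].ravel())
r=np.hypot(P[:,0]-.5595,P[:,1]-.356)
T=P[(r<.021)]; A=np.c_[T[:,:2]-T[:,:2].mean(0),np.ones(len(T))]
print(len(T),T.mean(0),np.degrees(np.linalg.lstsq(A,T[:,2],rcond=None)[0][:2]),np.percentile(T[:,2],[5,50,95]), "wood",np.median(P[(r>.033)&(r<.045),2]))
```

```text
193 [0.55941766 0.35580016 0.03600737] [0.25874749 1.40652181] [0.03204986 0.03601937 0.04016546] wood 0.021891321665545416
```

The cast lies flat: its top is at 36.0 mm, 14.1 mm above the wood, with a slope within noise. Handing in.

```bash
python3 -c "
from h import *
print(ctrl.sign_off())"
```

```text
the job is handed in; nothing more can be done
None
```

The job is handed in at about 27 s: the pad was pressed onto its wedge and held at about 11–12 N for roughly two seconds, after peaking near 20 N when it reached the stop. The paperweight now sits flat, starfish up, in the wooden base's recess, and I touched nothing else on the table.

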